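# Clamp the tube rack on the cabinet rail

### The job

The red tube rack already stands against the grey-lever stop on the rail. Slide the blue-lever stop along the rail until it is up against the free end of the rack, then flip its blue cam lever all the way down to clamp it. Leave the rack standing where it is and the grey lever shut.

Things in the scene. Friction and masses are not known exactly. Their poses are not given: they have to be found in the camera images.
- stop: Blue-lever stop: dark saddle 56 (x) x 140 mm on the rail. Origin: deck level, rail centre line, plane of contact face; y along rail to the rack, z up, -x robot side. White flag (face at y=0) out to x=-85, z 5-43. White grip fin 14 (x) x 40 (y), centre x=0 y=-115, z 43-101, to pinch across the rail or push. Slides along y only, ~3 N, stays where left. Starts 50-190 mm short of rack.
- blue_lever (a joint): Smooth blue cam lever on that stop, rad: 0 = shut, level, pointing to stop -x; grows as it lifts; starts 0.5-0.75, end stops 0 and 1.25. Axis along stop y through x=0, y=-40, z=56 mm. Arm 97 mm from axis to end, 16 mm wide; top at z=65 mm when shut, 18 mm round grip at its end (top 69). Takes 0.1 N m (3 N at 38 mm out), stays where left; pressing straight down 30-60 mm out from the axis shuts it.
- rack: Red tube rack with clear tubes, 65 (x) x 120 (y) x 44 mm high (54 with tubes), 0.2-0.42 kg, loose on the deck on the robot side of the rail. Origin: centre of underside; y along the rail within 1 degree, same way as the stop's y. Its end at y=-60 mm faces the blue-lever stop; the other end is within 4 mm of the grey-lever stop.
- grey_lever (a joint): Grey cam lever on the twin stop at the rack's other end, rad: 0 = shut (its start), grows as it lifts. That stop mirrors the blue one (same sizes, fin on the side away from the rack), is already clamped and cannot move; not to be operated. Both stops ride one aluminium rail, 40 mm wide, 30 high, 620 long, fixed on the steel deck (deck z=0).
Not all that is in view belongs to the job. What is shaped like the rack but purple is not meant.

How it is judged:
On the way:
1. the stop is up against the rack (gap under 10 mm) while its blue lever is still raised (y of rack in the frame of stop below 0.07 m and value of joint blue_lever above 0.35 rad), for 0.2 s.
At the end, for the whole second after the job is handed in: The stop's face is within 10 mm of the rack's end (rack centre under 70 mm from the face along the rail), the blue lever is within 0.17 rad of shut, the grey lever still within 0.17 rad of shut, and the rack stands upright (within 10 degrees), at rest, within 15 mm of where it was (y of rack in the frame of stop below 0.07 m and value of joint each of blue_lever, grey_lever below 0.17 rad and distance of rack from where it was at the start of the episode below 0.015 m and angle between rack's own z axis and vertical below 0.17 rad and linear speed of each of rack, stop below 0.02 m/s); the robot touches nothing.
It fails at once if the grey lever is opened (value of joint grey_lever above 0.3 rad).
It fails at once if the rack is tipped by more than 17 degrees (angle between rack's own z axis and vertical above 0.3 rad).
It also fails if it takes over 40 s, if anything falls off the work surface, if the arm or the gripper's body presses on something with over 40 N, if the wrist force passes 120 N, or if a joint passes its speed limit or range.

### The arm

A 6-joint arm with a two-finger parallel gripper is mounted at the origin on the work surface. World frame = base frame: x ahead of the robot, y to its left, z up, the work surface at z = 0. Lengths are in m, angles in rad, forces in N, time in s.
With the tool pointing down it reaches from about 0.325 to 0.75 m from the base axis. Payload 7.6 kg.
Tool frame: the origin (TCP) lies at the very end of the fingers, on their centre line; the grasp point (between the pads) lies 19 mm behind it (robot.pinch_z is the distance from the TCP to the grasp point, in m); z points along the fingers, y is the direction in which the jaws open and shut (so a half turn about z gives the same grasp; the last joint's range is limited). The gripper opens to 85 mm and grips with 20 to 120 N. Pads are 22 mm wide; open, the fingers measure 114 mm over their backs; the gripper's body (76 mm by 85 mm) begins 54 mm behind the grasp point. The pads swing forward as they close: fully open they stand 13 mm farther back than shut.
Start: joints at [-1.297, 0.052, 1.401, -0, 1.689, -0.07], TCP at [0.177, -0.494, 0.231] pointing down, gripper open.
Joint ranges: [-2.9, 2.9], [-0.91, 2.17], [0.12, 2.37], [-1.06, 4.2], [0.26, 2.73], [-2.93, 2.93]. Speed limits (rad/s): [2.57, 2.57, 3.01, 3.14, 3.14, 3.14].

### API

Orientations are given as [roll, pitch, yaw] about the fixed x, y, z axes, in that order (R = Rz(yaw) Ry(pitch) Rx(roll)).
In Python, from station import read_state, cams, job, robot gives the robot as it stands. The module is installed in compiled form; this text tells all that it offers.
- The arm moves only by the shell command python3 -m inch 'ROWS' [FORCE]. ROWS is a JSON object of lists of equal length, an entry for each row: "gripper": the gripper command: -1 is shut, 1 is fully open, values between are in proportion; "slide": the shift along the tool's x, y, z in cm, a list of three; "roll": the turn about the tool's z in rad. In form: {"gripper": [gripper, ...], "slide": [[tx, ty, tz], ...], "roll": [roll, ...]}. A call has 1 to 5 rows; each row is the pose to reach, as a shift and turn from the pose commanded when the call began, along the tool's axes at that moment; what a row does not reach only later rows make up. A row lasts 1/12 s, in which the tool goes at most 41.7 mm and 7.16 degrees, less where a joint would pass 70% of its speed; a pose out of reach is approached as far as the arm can. A call with a gripper value outside its range is refused whole. The fingers move at their own pace and stop on an object; FORCE is the grip in N (left out, the last holds). Time passes only in rows, so rows that repeat a pose let the fingers close. It gives the time, the measured TCP pose, the force and the opening at its end, in the units of the state.
- read_state(): the state, without advancing time (a new reading comes with each control period).
- cams.capture(name): name is "scene" or "top"; returns the picture (420x560x3 uint8, blue, green, red); there is no depth.
- cams.get_calibration(name): a dict with "fx", "fy", "cx", "cy" (pixels), "R" (3x3) and "t" (3): a world point X has camera coordinates R X + t. Camera axes: x right, y down, z forward; pixel columns grow to the right and rows downward; lengths in m; the calibration is good to about 2 mm. A picture is of the moment at which its call begins. get_calibration takes no time and is no camera call.
- job.job_done(): hands the job in, once; it reports no verdict.
Trained networks look in the newest picture that a camera, given by its name, has taken for a name from the list of things; names that differ only in an ending like _2 or _b are one class to them, and where a whole thing is asked for, a point or a joint stands for the part that bears it (a point fixed in the world has none). Each returns a list of dicts, best first, with "p" (0 to 1); they miss things now and then, are a little off and sometimes report something else, mostly with a low value. They report only what shows in the picture. A call takes as long as a camera call. They do not tell look-alikes from the thing itself.
- cams.search_frame(label, camera): "at" ([x, y, z] in m, in world coordinates, good to about 4 mm: the middle of the surface that is visible of it).
- cams.cut_out(label, camera): "mask" (420x560 bool, what is visible of it).
- cams.spot_point(label, camera): "at" ([x, y, z] in m, in world coordinates, good to about 4 mm: a listed point, or the origin of a listed thing).
The state is a dict: "time": time; "joint_positions": joint angles; "joint_vel": joint speeds; "joint_efforts": joint torques, N m; "position": TCP position; "ee_rot": TCP orientation; "contact_force": force on the tool from outside, world axes, zero at the start; "wrist_torque": the same for the moment, N m; "grip_width": finger opening in m.
Only numpy, scipy, OpenCV 4.12 (cv2) and the standard library are available. Lean on these libraries where they do the work, as an engineer would, in place of code of your own. Each camera call takes 0.05 s, during which the arm holds its last target.

## Working session

There is one attempt and no reset: what is moved stays moved. The work goes in short steps, Python scripts to look and compute and a shell command to move; the robot and the scene stay as the last step left them, time stands still between calls to the robot, and variables do not carry over. Pictures are saved under pics/ and viewed, and the job is handed in when it is done.

```bash
mkdir -p pics
python3 - <<'E'
from station import read_state,cams,job,robot
import cv2
for c in("scene","top"):
    im=cams.capture(c); cv2.imwrite(f"pics/{c}0.png",im)
    k=cams.get_calibration(c); print(c,k["fx"],k["cx"],k["cy"],k["R"],k["t"])
    for l in("stop","rack","blue_lever","grey_lever"):
        try: print(l,[( [round(float(v),3) for v in d["at"]],round(d["p"],2)) for d in cams.spot_point(l,c)])
        except Exception as e: print(l,e)
        print(l,'sf',[( [round(float(v),3) for v in d["at"]],round(d["p"],2)) for d in cams.search_frame(l,c)])
s=read_state();print(s)
E
```

```text
scene 486.53296954577263 280.5188500548994 201.64733914397303 [[ 0.74443208  0.66737077 -0.02090753]
 [ 0.43445949 -0.50792876 -0.74381001]
 [-0.50701659  0.54463256 -0.66806403]] [-0.42215746 -0.11947676  1.17945348]
stop [([0.591, -0.024, -0.004], 0.91)]
stop sf [([0.588, -0.09, 0.036], 0.85)]
rack [([0.544, 0.174, -0.0], 0.92), ([0.341, 0.323, 0.0], 0.8)]
rack sf [([0.551, 0.155, 0.047], 0.73), ([0.356, 0.302, 0.046], 0.63)]
blue_lever it knows: rack, stop
blue_lever sf [([0.551, -0.064, 0.09], 0.81), ([0.593, -0.092, 0.039], 0.28)]
grey_lever it knows: rack, stop
grey_lever sf [([0.565, 0.272, 0.062], 0.94)]
top 523.1983940807071 279.2144547572078 206.02550889460736 [[ 0.00967926 -0.99985956 -0.01368143]
 [-0.99533892 -0.00832081 -0.09607917]
 [ 0.09595184  0.01454763 -0.99527966]] [0.08394483 0.5033336  1.14728554]
stop []
stop sf [([0.575, -0.084, 0.041], 0.67), ([0.544, -0.062, 0.089], 0.45)]
rack [([0.547, 0.176, 0.001], 0.81), ([0.343, 0.323, -0.005], 0.69)]
rack sf [([0.548, 0.175, 0.045], 0.66), ([0.341, 0.319, 0.041], 0.57)]
blue_lever it knows: rack, stop
blue_lever sf [([0.546, -0.062, 0.09], 0.55)]
grey_lever it knows: rack, stop
grey_lever sf [([0.563, 0.277, 0.067], 0.58)]
{'time': 0.7, 'joint_positions': array([-1.29732523e+00,  5.21664519e-02,  1.40069506e+00, -1.31192675e-05,
        1.68860863e+00, -7.02951070e-02]), 'joint_vel': array([ 2.60246836e-04, -8.10112893e-04,  2.51647383e-04, -8.39293041e-05,
        2.52923319e-04,  1.42080667e-03]), 'joint_efforts': array([ 5.58868360e-04, -3.81452250e+01, -3.60255575e+01, -2.42344043e-05,
        2.46300942e-04, -1.05237355e-06]), 'position': array([ 0.17696895, -0.49429315,  0.2313434 ]), 'ee_rot': array([3.14147136e+00, 2.16008132e-05, 3.43764655e-01]), 'contact_force': array([ 0.66273958, -0.15602215, -0.61899224]), 'wrist_torque': array([-0.01085069,  0.00498704,  0.04156208]), 'grip_width': 0.08556420702172794}
```

View pics/scene0.png

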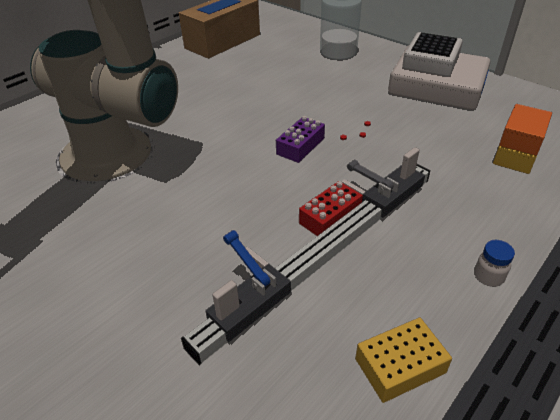

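View pics/top0.png

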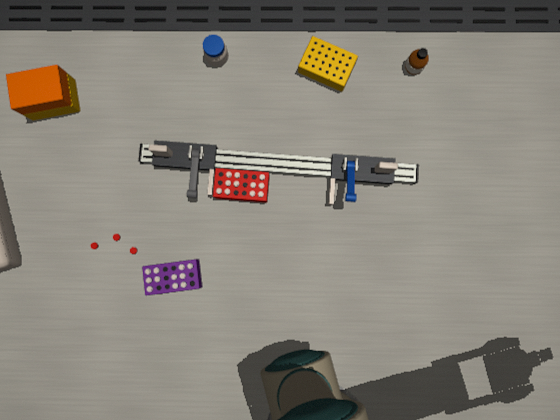

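The red rack at top (240,185) and scene (330,207) is the one meant. It is red and stands against the grey-lever stop. The purple look-alike at top (172,277) stands free of the rail. An enlarged crop comes next, with the rail fit.

```bash
cat > h.py <<'E'
from station import read_state,cams,job,robot
import cv2,numpy as np
def ray(c,u,v,z):
    k=cams.get_calibration(c);R=np.array(k["R"]);t=np.array(k["t"])
    d=R.T@np.array([(u-k["cx"])/k["fx"],(v-k["cy"])/k["fy"],1]);o=-R.T@t
    return o+d*(z-o[2])/d[2]
def proj(c,X):
    k=cams.get_calibration(c);p=np.array(k["R"])@X+np.array(k["t"])
    return np.array([k["fx"]*p[0]/p[2]+k["cx"],k["fy"]*p[1]/p[2]+k["cy"]])
def crop(c,im,u0,v0,u1,v1,s,name):
    cv2.imwrite("pics/"+name,cv2.resize(im[v0:v1,u0:u1],None,fx=s,fy=s,interpolation=cv2.INTER_CUBIC))
E
python3 - <<'E'
from h import *
im=cv2.imread("pics/top0.png")
crop("top",im,130,130,280,220,5,"t_a.png")
crop("top",im,280,130,430,220,5,"t_b.png")
E
```

```text
(no output)
```

View pics/t_a.png

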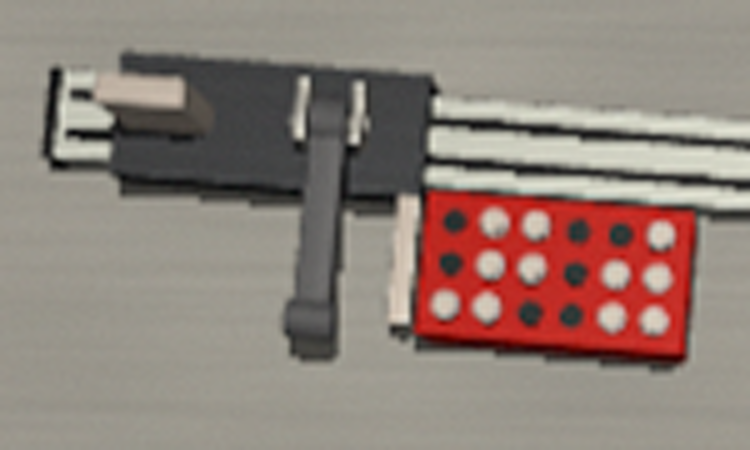

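View pics/t_b.png

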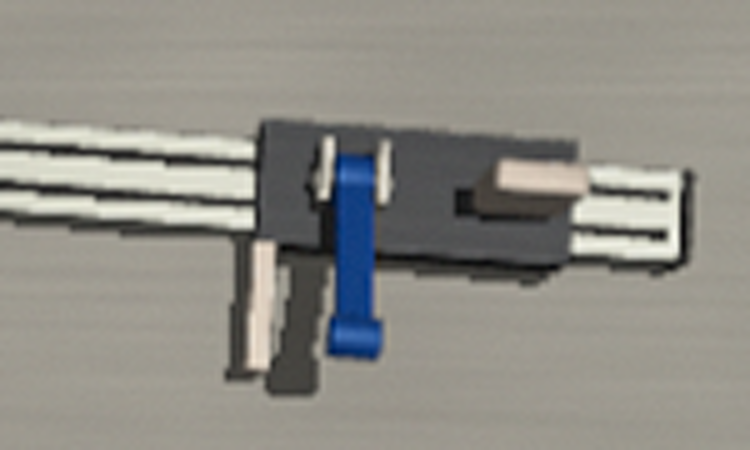

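Crop A shows the red rack at (213-269, 168-202), against the white flag of the grey-lever stop. Crop B shows the blue-lever stop, its fin near (388,166) and its blue lever raised. Next I turn these pixels into positions.

Run:
```python
from h import *
np.set_printoptions(precision=4,suppress=True)
def P(lst,u0,z): return np.array([ray("top",u/5+u0,v/5+130,z) for u,v in lst])
b=P([(262,122),(578,142),(570,265),(258,240)],280,.043);f=P([(497,160),(588,165),(588,195),(497,192)],280,.101)
g=P([(122,52),(432,75),(420,195),(112,178)],130,.043);r=P([(428,192),(695,212),(683,350),(415,333)],130,.044)
fl=P([(252,241),(275,241),(268,370),(246,370)],280,.043)
lv=P([(355,320)],280,.11)
for n,x in zip("saddle fin grey rack flag lev".split(),(b,f,g,r,fl,lv)): print(n,x[:,:2].tolist(),x.mean(0))
d=g.mean(0)-b.mean(0);print("rail yaw of y axis from +y:",np.arctan2(-d[0],d[1]),d)
s=read_state();print(s["position"],s["ee_rot"])
```

```text
saddle [[0.6171034770186101, -0.02892723304881724], [0.6090818845681079, -0.16891924058148283], [0.5539968238785988, -0.16475666452365484], [0.5640983488776541, -0.027154662645862526]] [ 0.5861 -0.0974  0.043 ]
fin [[0.5900969850943576, -0.12268399472966], [0.5882401661199779, -0.16086159093555652], [0.5754681563959713, -0.1607084004626882], [0.5764632485312382, -0.12256577238436679]] [ 0.5826 -0.1417  0.101 ]
grey [[0.6461293181004016, 0.36922121582368367], [0.6365980989922673, 0.22988895613265092], [0.5823258681293064, 0.23408475825474456], [0.5889776242850195, 0.37182799470564637]] [0.6135 0.3013 0.043 ]
rack [[0.58353351107325, 0.2304098870514274], [0.5754332377101636, 0.11158152981161576], [0.5138303602553186, 0.11616763147441506], [0.520418688451815, 0.23481993208474555]] [0.5483 0.1732 0.044 ]
flag [[0.563631017871471, -0.024501726814836755], [0.5637085197011031, -0.03467052563723459], [0.5062868408941076, -0.03155903908276422], [0.5062064269962808, -0.02187795497590342]] [ 0.535  -0.0282  0.043 ]
lev [[0.5206861004044792, -0.061652973721528406]] [ 0.5207 -0.0617  0.11  ]
rail yaw of y axis from +y: -0.06871014018173412 [0.0274 0.3987 0.    ]
[ 0.177  -0.4943  0.2313] [3.1415 0.     0.3438]
```

```bash
cat >> h.py <<'E'
np.set_printoptions(precision=4,suppress=True)
Uy=np.array([.0686,.9976]);Ux=np.array([.9976,-.0686]);O0=np.array([.5909,-.0276])
def delta(xyz,yaw):
    s=read_state();p=s["position"];from scipy.spatial.transform import Rotation as Ro
    R=Ro.from_euler("xyz",s["ee_rot"]).as_matrix()
    print("t",s["time"],"pos",p,"rot",s["ee_rot"],"F",s["contact_force"],"w",s["grip_width"])
    print("slide cm",100*R.T@(np.array(xyz)-p),"roll",-(((yaw-s["ee_rot"][2])+np.pi)%(2*np.pi)-np.pi))
E
python3 -m inch '{"gripper":[0.2,0.2,0.2,0.2,0.2],"slide":[[50.1,-19.5,0],[50.1,-19.5,0],[50.1,-19.5,0],[50.1,-19.5,0],[50.1,-19.5,0]],"roll":[-1.16,-1.16,-1.16,-1.16,-1.16]}' 40
python3 -c "
from h import *
delta([.583,-.142,.14],1.502)"
```

```text
time: 1.12
position: [0.3354, -0.3562, 0.2315]
ee_rot: [3.141, 0.0, 0.974]
contact_force: [-0.6, -0.3, 0.4]
grip_width: 0.0511
t 1.1167 pos [ 0.3354 -0.3562  0.2315] rot [3.1409 0.0002 0.9745] F [-0.6135 -0.3347  0.4364] w 0.05112435400719001
slide cm [31.6334  8.4504  9.1527] roll -0.5275014359155294
```

```bash
python3 -m inch '{"gripper":[0.2,0.2,0.2,0.2,0.2],"slide":[[31.6,8.4,3],[31.6,8.4,3],[31.6,8.4,3],[31.6,8.4,3],[31.6,8.4,3]],"roll":[-0.53,-0.53,-0.53,-0.53,-0.53]}' 
python3 -c "
from h import *
delta([.583,-.142,.14],1.502)"
```

```text
time: 1.53
position: [0.4931, -0.2209, 0.2123]
ee_rot: [3.141, 0.0, 1.505]
contact_force: [0.1, -1.0, 0.4]
grip_width: 0.0517
t 1.5333 pos [ 0.4931 -0.2209  0.2123] rot [3.1411 0.0004 1.5055] F [ 0.1128 -0.9946  0.4268] w 0.051670111196533246
slide cm [8.4642 8.4516 7.2325] roll 0.0034665859043334635
```

```bash
python3 -m inch '{"gripper":[0.2,0.2,0.2,0.2,0.2],"slide":[[8.45,8.45,4],[8.45,8.45,4],[8.45,8.45,7.2],[8.45,8.45,7.2],[8.45,8.45,7.2]],"roll":[0,0,0,0,0]}' 
python3 -c "
from h import *
delta([.583,-.142,.062],1.502)
for c in ('scene','top'):
    im=cams.capture(c);cv2.imwrite(f'pics/{c}1.png',im)
im=cv2.imread('pics/scene1.png');crop('s',im,150,150,350,370,2.7,'s1.png')
crop('s',cv2.imread('pics/top1.png'),300,110,450,220,5,'t1.png')"
```

```text
time: 1.95
position: [0.5816, -0.1415, 0.1351]
ee_rot: [-3.134, -0.002, 1.502]
contact_force: [-0.5, -0.0, -1.4]
grip_width: 0.0511
t 1.95 pos [ 0.5816 -0.1415  0.1351] rot [-3.134  -0.0023  1.5023] F [-0.4668 -0.0314 -1.3822] w 0.05107265061906016
slide cm [-0.0601  0.194   7.3081] roll 0.0002949851751044008
```

View pics/s1.png

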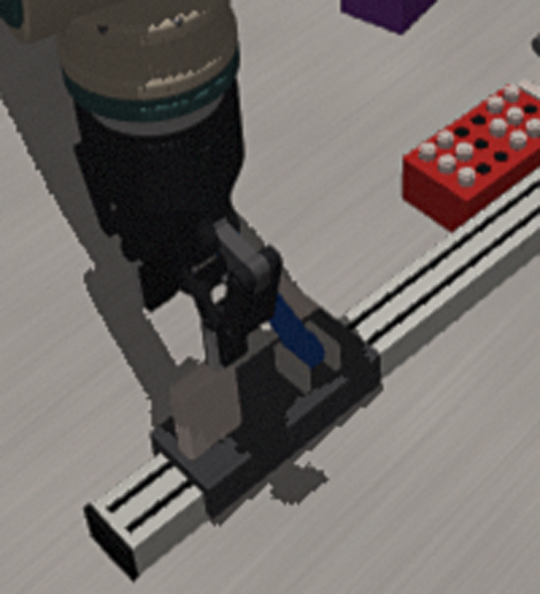

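View pics/t1.png

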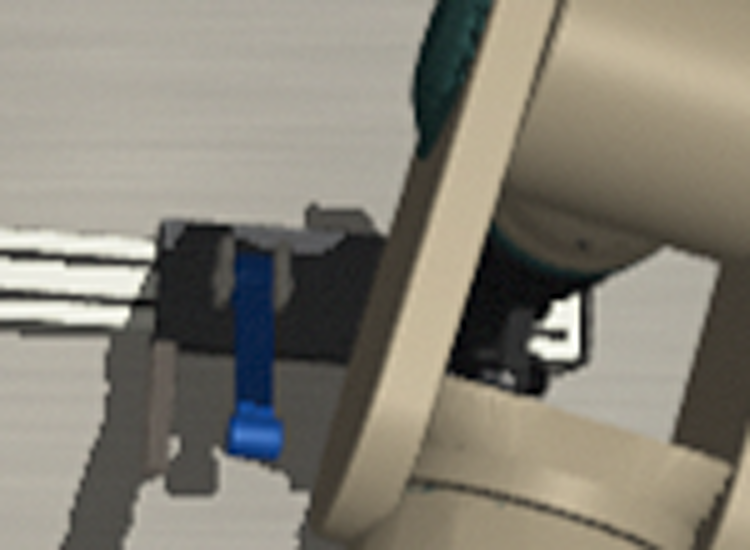

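The scene crop shows the open fingers just above the white fin at crop (205,390). The lever is still raised, and the arm hides the fin from the top camera. I go down and pinch.

```bash
python3 -m inch '{"gripper":[0.2,0.2,0.2,0.2,0.2],"slide":[[0,0.1,2.5],[0,0.1,5],[0,0.1,7.2],[0,0.1,7.2],[0,0.1,7.2]],"roll":[0,0,0,0,0]}' 
python3 -c "
from h import *
delta([.583,-.142,.062],1.502)
print(proj('scene',np.array([.583,-.142,.101])),proj('scene',np.array([.5816,-.1415,.135])))"
```

```text
time: 2.47
position: [0.5827, -0.1456, 0.0694]
ee_rot: [3.141, 0.0, 1.497]
contact_force: [1.3, 0.6, 0.1]
grip_width: 0.0514
t 2.4667 pos [ 0.5827 -0.1456  0.0694] rot [3.1413 0.0003 1.4973] F [1.2646 0.5679 0.1233] w 0.05139569355667555
slide cm [ 0.3652 -0.0016  0.7433] roll -0.0047307417645567895
[224.5405 287.7652] [221.8819 272.6364]
```

```bash
python3 -m inch '{"gripper":[-1,-1,-1,-1,-1],"slide":[[0,0,0.4],[0,0,0.4],[0,0,0.4],[0,0,0.4],[0,0,0.4]],"roll":[0,0,0,0,0]}' 25
python3 -m inch '{"gripper":[-1,-1],"slide":[[0,0,0],[0,0,0]],"roll":[0,0]}' 25
python3 -c "
from h import *
p=read_state()['position'];delta(p+np.r_[Uy*.137,0],1.502)"
```

```text
time: 2.88
position: [0.5829, -0.145, 0.0662]
ee_rot: [-3.142, 0.001, 1.499]
contact_force: [-6.8, -0.3, 5.9]
grip_width: 0.0137
time: 3.05
position: [0.5829, -0.1449, 0.0662]
ee_rot: [-3.142, 0.001, 1.499]
contact_force: [-6.6, -0.0, 7.0]
grip_width: 0.0136
t 3.05 pos [ 0.5829 -0.1449  0.0662] rot [-3.1415  0.001   1.4988] F [-6.5756 -0.0217  7.0094] w 0.01361933293877554
slide cm [13.6993 -0.0452 -0.014 ] roll -0.003162405763090792
```

```bash
python3 -m inch '{"gripper":[-1,-1,-1,-1,-1],"slide":[[0.5,0,0],[1.5,0,0],[3,0,0],[4.5,0,0],[6,0,0]],"roll":[0,0,0,0,0]}'
python3 -c "
from h import *
p=read_state()['position'];delta([.5829+.137*.0686,-.1449+.137*.9976,.0662],1.502)"
```

```text
time: 3.47
position: [0.5871, -0.0854, 0.0662]
ee_rot: [-3.141, 0.002, 1.498]
contact_force: [-8.6, -3.6, 6.0]
grip_width: 0.0134
t 3.4667 pos [ 0.5871 -0.0854  0.0662] rot [-3.1413  0.0023  1.498 ] F [-8.618  -3.6263  6.0288] w 0.013362408761653491
slide cm [ 7.7367 -0.0396 -0.0202] roll -0.004024375910775646
```

```bash
python3 -m inch '{"gripper":[-1,-1,-1,-1,-1],"slide":[[1.5,0,0],[3,0,0],[4.5,0,0],[5.6,0,0],[6.2,0,0]],"roll":[0,0,0,0,0]}'
python3 -m inch '{"gripper":[-1],"slide":[[0,0,0]],"roll":[0]}'
python3 -c "
from h import *
p=read_state()['position'];delta([.5829+.137*.0686,-.1449+.137*.9976,.0662],1.502)
for c in ('scene','top'):
    im=cams.capture(c);cv2.imwrite(f'pics/{c}2.png',im)
    for l in('stop','rack'):
        print(c,l,[(d['at'],d['p']) for d in cams.spot_point(l,c)])
im=cv2.imread('pics/scene2.png');crop('s',im,250,120,450,290,3,'s2.png')
crop('s',cv2.imread('pics/top2.png'),180,120,330,220,5,'t2.png')"
```

```text
time: 3.88
position: [0.5915, -0.0223, 0.0662]
ee_rot: [-3.141, 0.001, 1.5]
contact_force: [-9.5, -2.7, 6.1]
grip_width: 0.0135
time: 3.97
position: [0.5915, -0.0215, 0.0662]
ee_rot: [-3.141, -0.0, 1.5]
contact_force: [-10.0, 3.2, 8.0]
grip_width: 0.0136
t 3.9667 pos [ 0.5915 -0.0215  0.0662] rot [-3.1409 -0.0002  1.5003] F [-9.9754  3.2485  8.0249] w 0.013561202225030643
slide cm [ 1.333  -0.0175 -0.0033] roll -0.0017027661005135641
scene stop [([0.599, 0.0972, -0.0041], 0.98)]
scene rack [([0.5461, 0.171, 0.0007], 0.61), ([0.3403, 0.3259, 0.0013], 0.47)]
top stop [([0.6013, 0.0969, -0.0008], 0.85)]
top rack [([0.3422, 0.3212, -0.0024], 0.94), ([0.5497, 0.177, -0.0026], 0.73)]
```

View pics/s2.png

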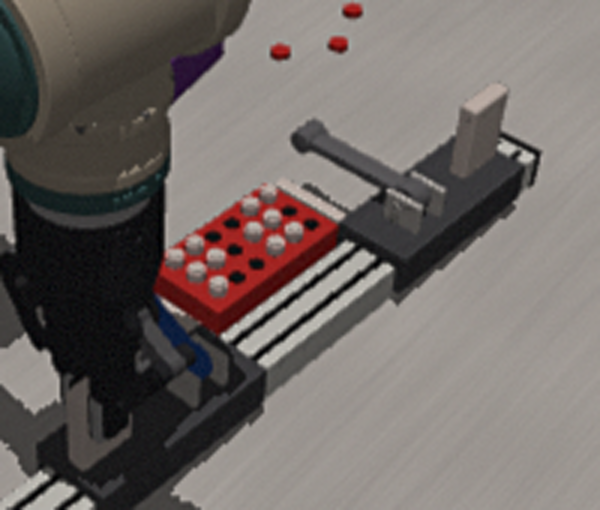

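View pics/t2.png

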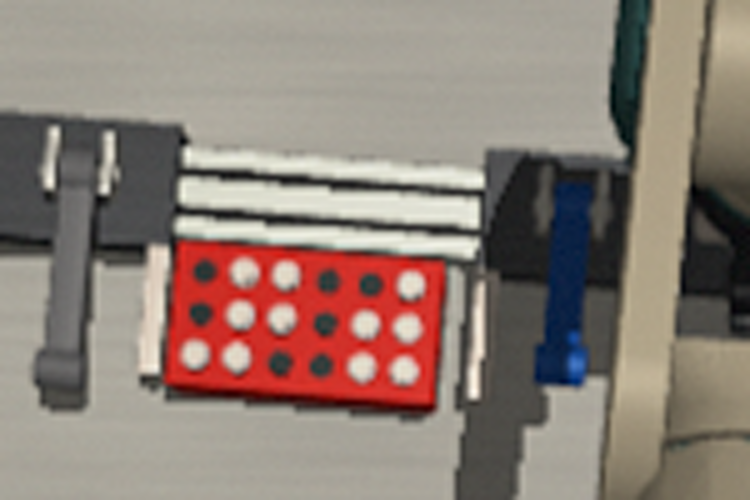

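The top crop shows the rack's end at u≈440 and the flag face at u≈472, about 13.5 mm apart. That agrees with the 13.3 mm from dead reckoning. The blue lever is still raised. I close most of this gap.

```bash
python3 -m inch '{"gripper":[-1,-1,-1,-1,-1],"slide":[[0.4,0,0],[0.7,0,0],[1.0,0,0],[1.15,0,0],[1.15,0,0]],"roll":[0,0,0,0,0]}'
python3 -m inch '{"gripper":[-1,-1],"slide":[[0,0,0],[0,0,0]],"roll":[0,0]}'
python3 -c "
from h import *
p=read_state()['position'];delta([.5829+.137*.0686,-.1449+.137*.9976,.0662],1.502)
im=cams.capture('top');cv2.imwrite('pics/top3.png',im)
crop('s',im,180,120,330,220,5,'t3.png')"
```

```text
time: 4.68
position: [0.5922, -0.0115, 0.0662]
ee_rot: [-3.141, 0.001, 1.499]
contact_force: [-10.5, -0.3, 7.8]
grip_width: 0.0136
time: 4.85
position: [0.5922, -0.0115, 0.0662]
ee_rot: [-3.141, 0.001, 1.499]
contact_force: [-10.0, -0.1, 7.9]
grip_width: 0.0139
t 4.85 pos [ 0.5922 -0.0115  0.0662] rot [-3.1406  0.0006  1.4991] F [-9.9945 -0.1148  7.8569] w 0.01390178585388005
slide cm [ 0.3262 -0.0152 -0.0051] roll -0.0028803500932301773
```

View pics/t3.png

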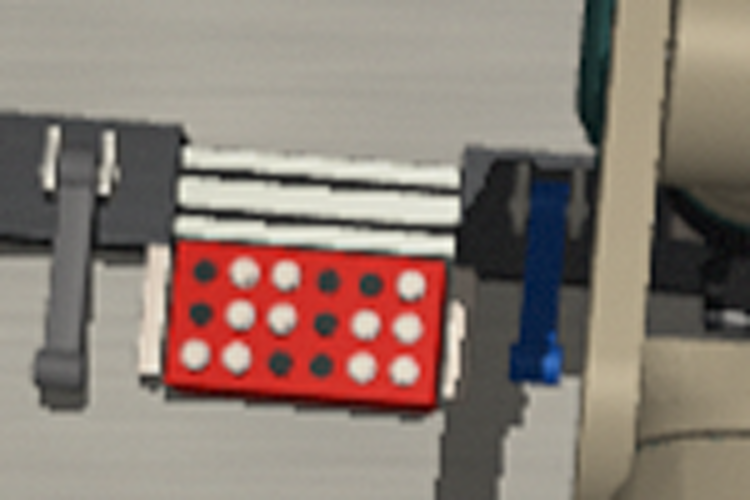

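The flag is now within about 3 mm of the rack's end (u≈440 against 448), and the rack hasn't moved. A last 1 mm, then release and rise.

```bash
python3 -m inch '{"gripper":[-1,-1,0.1,0.1,0.1],"slide":[[0.1,0,0],[0.1,0,0],[0.1,0,0],[0.1,0,0],[0.1,0,0]],"roll":[0,0,0,0,0]}'
python3 -m inch '{"gripper":[0.1,0.1,0.1,0.1,0.1],"slide":[[0,0,0],[0,0,-3],[0,0,-6],[0,0,-10],[0,0,-10]],"roll":[0,0,0,0,0]}'
python3 -c "
from h import *
delta([.5527,.070,.135],1.502)
print(ray('top',287,193,.12))"
```

```text
time: 5.32
position: [0.5932, -0.0103, 0.0648]
ee_rot: [3.14, -0.0, 1.499]
contact_force: [-0.2, -0.1, -0.2]
grip_width: 0.0465
time: 5.73
position: [0.5961, -0.0106, 0.1737]
ee_rot: [3.128, 0.0, 1.499]
contact_force: [-0.2, 0.1, 2.5]
grip_width: 0.0467
t 5.7333 pos [ 0.5961 -0.0106  0.1737] rot [3.1275 0.0002 1.4989] F [-0.2184  0.0546  2.5474] w 0.04669769776793829
slide cm [ 7.7246 -4.9626  3.7963] roll -0.0030850642005821882
[0.5205 0.0713 0.12  ]
```

```bash
python3 -m inch '{"gripper":[-1,-1,-1,-1,-1],"slide":[[2,-1.5,0],[5,-3,0],[7.7,-4.6,0],[7.7,-4.6,0],[7.7,-4.6,0]],"roll":[0,0,0,0,0]}'
python3 -m inch '{"gripper":[-1],"slide":[[0,0,0]],"roll":[0]}'
python3 -c "
from h import *
delta([.5527,.070,.065],1.502)
for c in ('scene','top'):
    im=cams.capture(c);cv2.imwrite(f'pics/{c}4.png',im)
crop('s',cv2.imread('pics/scene4.png'),220,100,420,300,2.9,'s4.png')
crop('s',cv2.imread('pics/top4.png'),180,120,330,220,5,'t4.png')"
```

```text
time: 6.15
position: [0.5522, 0.0709, 0.1645]
ee_rot: [3.141, 0.0, 1.501]
contact_force: [0.2, -0.7, -0.6]
grip_width: 0.0001
time: 6.23
position: [0.5528, 0.0695, 0.1644]
ee_rot: [3.141, 0.0, 1.499]
contact_force: [0.7, -1.3, 0.8]
grip_width: 0.0001
t 6.2333 pos [0.5528 0.0695 0.1644] rot [3.1408 0.0004 1.499 ] F [ 0.6981 -1.3442  0.8097] w 0.0001251971440916947
slide cm [ 0.0545 -0.0181  9.9385] roll -0.003021008934947389
```

View pics/s4.png

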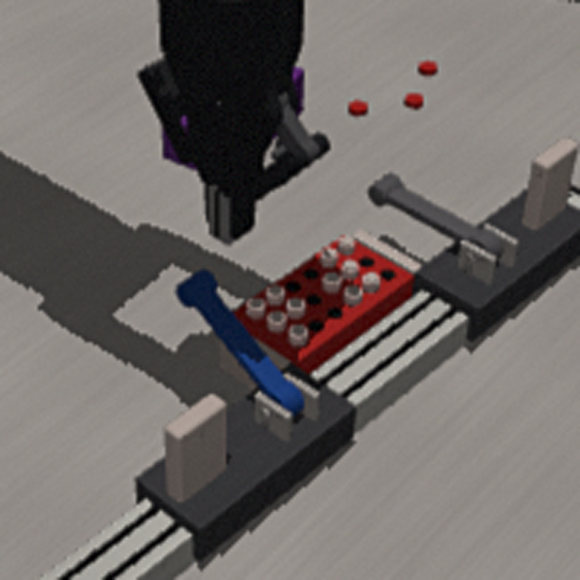

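View pics/t4.png

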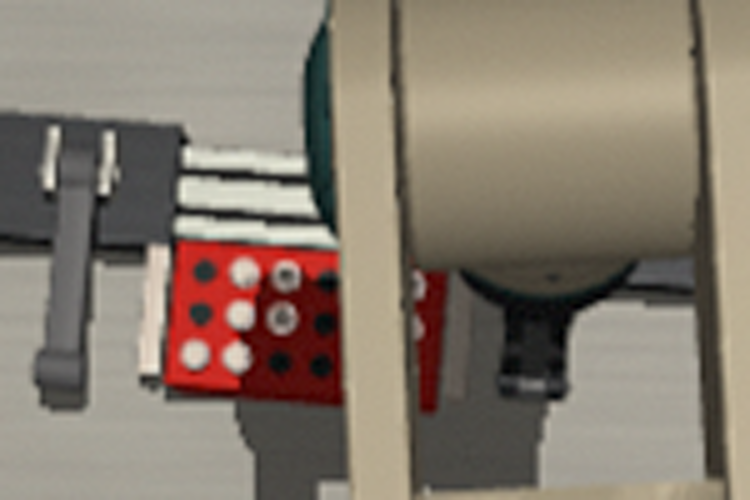

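The scene crop shows the closed fingers above the raised blue lever, whose end is at crop (195,288). The stop is against the rack. I check the projection of the press point before going down.

```bash
python3 -c "
from h import *
o=np.array([.6003,.1068,0]);X=np.r_[Ux,0];Y=np.r_[Uy,0];Z=np.array([0,0,1.])
f=lambda p:(proj('scene',p)-[220,100])*2.9
print(f(np.array([.5528,.0695,.164])),f(np.array([.5528,.0695,.102])))
a=o-.04*Y+.056*Z
for t in(.5,.6,.7,.75):print(t,f(a+.088*(-np.cos(t)*X+np.sin(t)*Z)),f(a+.06*(-np.cos(t)*X+np.sin(t)*Z)))"
```

```text
[230.6116 232.3802] [230.0896 310.2409]
0.5 [193.6829 289.957 ] [221.5237 324.2004]
0.6 [198.7136 284.4355] [225.1235 320.6265]
0.7 [204.6658 279.9625] [229.3357 317.7918]
0.75 [207.9766 278.1421] [231.6619 316.6649]
```

```bash
python3 -m inch '{"gripper":[-1,-1,-1,-1,-1],"slide":[[0,0,2.5],[0,0,4.5],[0,0,6],[0,0,7.2],[0,0,8.2]],"roll":[0,0,0,0,0]}'
python3 -m inch '{"gripper":[-1,-1,-1,-1,-1],"slide":[[0,0,0.5],[0,0,1],[0,0,1.5],[0,0,1.7],[0,0,1.7]],"roll":[0,0,0,0,0]}'
```

```text
time: 6.75
position: [0.5527, 0.069, 0.0814]
ee_rot: [-3.141, 0.0, 1.498]
contact_force: [-1.0, 0.5, 3.2]
grip_width: 0.0
time: 7.17
position: [0.5525, 0.0697, 0.0651]
ee_rot: [3.142, 0.0, 1.499]
contact_force: [-0.2, 0.2, -0.5]
grip_width: 0.0
```

```bash
python3 -m inch '{"gripper":[-1,-1,-1],"slide":[[0,0,0.1],[0,0,0.2],[0,0,0.2]],"roll":[0,0,0]}'
```

```text
time: 7.42
position: [0.5528, 0.0698, 0.0644]
ee_rot: [3.141, 0.0, 1.499]
contact_force: [-3.7, -0.4, 6.5]
grip_width: -0.0
```

The lever has bottomed out, with 6.5 N at z = 64.4 mm. I rise clear and check.

```bash
python3 -m inch '{"gripper":[-1,-1,-1,-1,-1],"slide":[[0,0,-2],[0,0,-6],[0,0,-10],[0,0,-14],[0,0,-16]],"roll":[0,0,0,0,0]}'
python3 -m inch '{"gripper":[-1,-1,-1,-1,-1],"slide":[[-4,0,0],[-8,0,0],[-12,0,0],[-16,0,0],[-20,0,0]],"roll":[0,0,0,0,0]}'
python3 -m inch '{"gripper":[-1,-1,-1,-1,-1],"slide":[[-3,0,0],[-6,0,0],[-9,0,0],[-9,0,0],[-9,0,0]],"roll":[0,0,0,0,0]}'
python3 -c "
from h import *
for c in ('scene','top'):
    im=cams.capture(c);cv2.imwrite(f'pics/{c}5.png',im)
    for l in('stop','rack'):
        print(c,l,[(d['at'],d['p']) for d in cams.spot_point(l,c)])
crop('s',cv2.imread('pics/scene5.png'),220,100,420,300,2.9,'s5.png')
crop('s',cv2.imread('pics/top5.png'),180,120,330,220,5,'t5.png')
print(read_state()['contact_force'],read_state()['joint_vel'])"
```

```text
time: 7.83
position: [0.5537, 0.0699, 0.2295]
ee_rot: [3.134, -0.001, 1.499]
contact_force: [0.0, 0.8, 1.1]
grip_width: 0.0001
time: 8.25
position: [0.5377, -0.1314, 0.2236]
ee_rot: [3.141, 0.0, 1.499]
contact_force: [0.6, 0.1, 0.1]
grip_width: -0.0002
time: 8.67
position: [0.5313, -0.2206, 0.2231]
ee_rot: [-3.142, -0.0, 1.496]
contact_force: [-0.2, 0.0, -0.4]
grip_width: -0.0
scene stop [([0.5977, 0.112, -0.0058], 0.76)]
scene rack [([0.5455, 0.1745, -0.0001], 0.97), ([0.3442, 0.3233, 0.0021], 0.82)]
top stop [([0.6028, 0.1079, 0.0], 0.79)]
top rack [([0.3423, 0.3247, -0.0024], 0.81)]
[ 0.166  -0.4702  0.2678] [-0.0054 -0.0001 -0.0017 -0.0029  0.0027  0.    ]
```

View pics/s5.png

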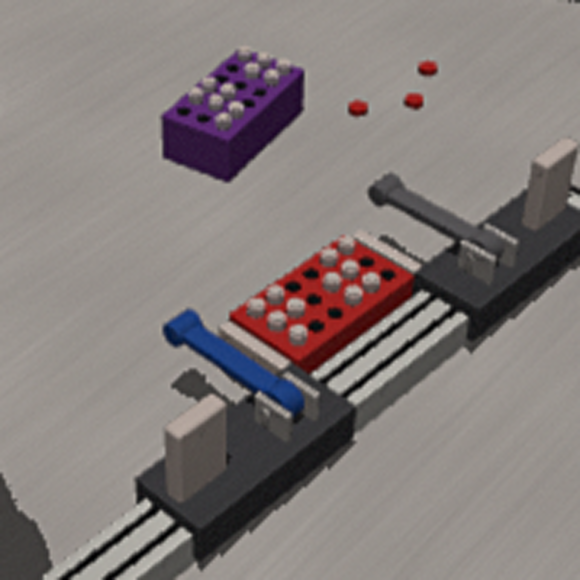

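View pics/t5.png

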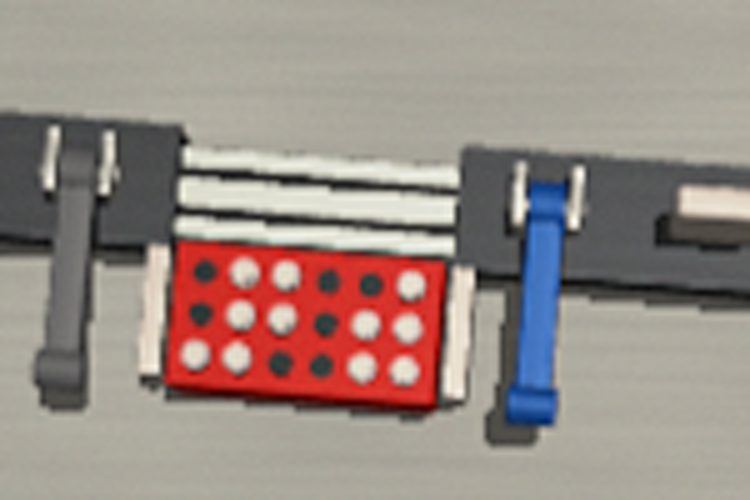

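The blue lever's end is at crop (182,330). I compare that with where the model puts the end for several lever angles.

```bash
python3 -c "
from h import *
o=np.array([.6003,.1068,0]);X=np.r_[Ux,0];Y=np.r_[Uy,0];Z=np.array([0,0,1.])
f=lambda p:(proj('scene',p)-[220,100])*2.9
g=lambda p:(proj('top',p)-[180,120])*5
a=o-.04*Y+.056*Z; print('axis',f(a),g(a))
for t in(0,.1,.17,.25):
  p=a+.088*(-np.cos(t)*X+np.sin(t)*Z);print(t,f(p),g(p))
a=o+(.12+.008+.04)*Y+.056*Z;print('grey axis',f(a),f(a-.088*X),g(a-.088*X))"
```

```text
axis [282.1203 398.7328] [546.2963 208.596 ]
0 [182.8887 330.3807] [530.8833 407.1082]
0.1 [183.1266 320.8821] [530.9526 403.9746]
0.17 [183.8601 314.5942] [531.0949 400.5645]
0.25 [185.276  307.8181] [531.353  395.4424]
grey axis [485.0156 244.8964] [386.5598 190.7155] [ 57.4301 370.8324]
```

The blue lever matches 0 rad (predicted (183,330), seen (182,330)). The grey lever is shut too (predicted (387,191), seen about (387,190)). The rack lies between both flags where it started.

```bash
python3 -c "
from station import job;print(job.job_done())"
```

```text
the job is handed in; nothing more can be done
None
```

I slid the blue-lever stop about 134 mm along the rail until it was up against the red rack. Then I let go, pressed the blue lever down until it bottomed out, and moved the arm clear. I handed the job in at about 9 s; it reported no verdict.

- **Gap:** the stop's face is within about 3 mm of the rack's end, judged from the top picture. The lever was still raised, at roughly 0.5 rad, when the stop got there.
- **Levers:** the blue lever's end lies within a pixel of where it would be at 0 rad, and the grey lever still looks shut.
- **Rack:** it stands upright, with no visible shift from where it started.
- **Robot:** it touches nothing, with about 0.5 N on the force reading.
- **Disagreements:** the networks' final stop positions differ by about 4 mm between the two cameras. In the last top picture they missed the red rack and reported only the purple one. Both cameras' pictures show the red rack in place.

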